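# Refit the missing roller on the roller rail

## Robot

A 6-joint arm with a two-finger parallel gripper is mounted at the origin on the work surface. World frame = base frame: x ahead of the robot, y to its left, z up, the work surface at z = 0. Lengths are in mm, angles in rad, forces in N, time in s.
With the tool pointing down it reaches from about 350 to 975 mm from the base axis. Payload 7.1 kg.
Tool frame: the origin (TCP) lies between the finger pads; the fingertips stand 19 mm ahead of it and the grasp point (between the pads) is the TCP; z points along the fingers, y is the line along which they close (so a half turn about z gives the same grasp; the last joint's range is limited). The gripper opens to 88 mm and grips with 3 to 60 N. Pads are 20 mm wide; open, the fingers measure 115 mm over their backs; the gripper's body (75 mm by 178 mm) begins 61 mm behind the grasp point.
Start: joints at [-1.301, 0.423, 1.63, -0, 1.089, -0.019], TCP at [178.02, -599.094, 241.675] pointing down, gripper open.
Joint ranges: [-3, 3], [-0.9, 2.11], [0.09, 2.58], [-1.31, 4.45], [0.11, 2.69], [-2.54, 2.54]. Speed limits (rad/s): [2.39, 2.39, 3.01, 3.14, 3.14, 3.14].

## Interface

Orientations are given as a rotation vector (axis times angle).
In Python, from workcell import ctrl gives the robot as it stands.
- The arm moves only by the tool arm_command, never from a script. Its argument "series" is a list of rows, each an object with "linear": the shift along the tool's x, y, z in m, a list of three; "turn": the turn about the tool's z in rad. A call has 1 to 10 rows; each row shifts and turns the commanded pose from where the row before left it, along the tool's axes as they then stand; what a row does not reach is not made up. A row lasts 1/10 s, in which the tool goes at most 50 mm and 8.59 degrees, less where a joint would pass 70% of its speed; a pose out of reach is approached as far as the arm can. A call with a gripper value outside its range is refused whole. "jaw" is the opening, from -1 (shut) to 1 (fully open), set as the call begins (left out, the last holds). The fingers move at their own pace and stop on an object; the grip force is fixed at half the most. Time passes only in rows, so rows that do not move let the fingers close. It gives the time, the measured TCP pose, the force, the opening and the grip force at its end, in the units of the state.
- ctrl.get_obs(): the state, without advancing time (a new reading comes with each control period).
- ctrl.get_image(name): name is "scene" or "top"; returns a dict with "frame" (480x640x3 uint8, blue, green, red), "fx", "fy", "cx", "cy" (pixels), "rvec" (rotation vector, rad) and "tvec" (3), from world to camera coordinates, as OpenCV has them. Camera axes: x right, y down, z forward; pixel columns grow to the right and rows downward; lengths in mm; the calibration is good to about 2 mm. A picture is of the moment at which its call begins. There is no depth.
- ctrl.close_job(): hands the job in; it is judged then, once.
The state is a dict: "t": time; "qpos": joint angles; "qvel": joint speeds; "joint_torque": joint torques, N m; "ee_pos": TCP position; "orientation": TCP orientation; "ft_force": force on the tool from outside, world axes, zero at the start; "moment": the same for the moment, N m; "width": finger opening in mm; "grasp_force": force on a finger pad.
Only numpy, scipy, OpenCV 4.12 (cv2) and the standard library are available. Lean on these libraries where they do the work, as an engineer would, in place of code of your own. Each camera call takes 0.05 s, during which the arm holds its last target. There are 200 camera calls.

## Task

One of the two pairs of vee brackets on the roller rail has lost its roller. Take from the wooden rack the spare roller of the same length as the one still fitted to the rail, lay it in the empty brackets with its axle resting in the vees at both ends, and let go only once it lies down in them. Leave the other two rollers in the rack.

Things in the scene. Friction and masses are not known exactly. Their poses are not given: they have to be found in the camera images.
- roller_mid_center (a point): The spare that fits: middle length of the three. Black rubber 130 mm long, 44 mm in diameter; 14 mm steel axle, 184 mm overall; up to 0.6 kg. Point: its centre, 43 mm above the bench at the start; x along the roller's axis, y and z any way round it. Lies level in a wooden rack of three parallel bays 95 mm apart, any roller in any bay, on battens 26 to 40 mm either side of its middle; between them fingers have room.
- roller_short_center (a point): The shortest spare, too short for the brackets: rubber 80 mm long, 134 mm over the axle; diameters, point, axes and start height like the middle one's. Stays in the rack, whose base board is 8 mm high.
- roller_long_center (a point): The longest spare, too long for the brackets: rubber 180 mm long, 234 mm over the axle; diameters, point, axes and start height like the middle one's. Stays in the rack.
- seat (a point): Centre of the fitting roller once seated in the empty brackets, 80 mm above the bench; x along its axis (either way round will do), y along the rail, z up. Brackets: two blue Y-shaped uprights 8 mm thick, 150 mm apart (10 mm play at each end of the rubber), open 90-degree vees 44 mm wide, tops 12 mm above this point, foot 38 mm below it. The fitted roller lies parallel, 150 mm along +y or -y.
Not all that is in view belongs to the job. Leave any turquoise or white look-alike of the part that bears roller_mid_center alone.

How it is judged (in metres and radians):
On the way:
1. the middle-length roller lies down in the vees of the empty brackets (within 6 mm of its seated height, 7 mm across, 14 mm lengthwise, 8 degrees) while the gripper still holds it (x of roller_mid_center in the frame of seat between -0.014 and 0.014 m and y of roller_mid_center in the frame of seat between -0.007 and 0.007 m and z of roller_mid_center in the frame of seat between -0.006 and 0.006 m and angle between the x axis of roller_mid_center and the x axis of seat, either way round below 0.15 rad and contact force between the fingers and roller_mid above 1 N), for 0.1 s.
At the end, for the whole second after the job is handed in: The middle-length roller lies at rest in the vees of the empty brackets, released: its centre within 14 mm of the seat lengthwise, 7 mm across and 6 mm in height, its axis within 8 degrees of the seat's. The short and long rollers are within 30 mm of where they lay in the rack (x of roller_mid_center in the frame of seat between -0.014 and 0.014 m and y of roller_mid_center in the frame of seat between -0.007 and 0.007 m and z of roller_mid_center in the frame of seat between -0.006 and 0.006 m and angle between the x axis of roller_mid_center and the x axis of seat, either way round below 0.15 rad and distance of each of roller_short_center, roller_long_center from where it was at the start of the episode below 0.03 m and linear speed of roller_mid below 0.02 m/s and contact force between each of the arm, the fingers and roller_mid below 0.1 N); the robot touches nothing.
It fails at once if the short or the long roller is moved by more than 30 mm (distance of any of roller_short_center, roller_long_center from where it was at the start of the episode above 0.03 m).
It also fails if it takes over 38 s, if anything falls off the work surface, if the arm or the gripper's body presses on something with over 40 N, if the wrist force passes 120 N, or if a joint passes its speed limit or range.

## Working session

There is one attempt and no reset: what is moved stays moved. The work goes in short steps, Python scripts to look and compute and a tool call to move; the robot and the scene stay as the last step left them, time stands still between calls to the robot, and variables do not carry over. Pictures are saved under pics/ and viewed, at most 10 in all, crops included, and the job is handed in when it is done.

Besides the shell and the picture viewer there is one more tool, called after "Request:" as a command line: name --argument value ..., lists and objects as JSON in quotes. arm_command: Moves the arm, as the interface text tells. Its arguments: {"type":"object","properties":{"series":{"type":"array"},"jaw":{"type":"number"}},"required":["series"]}

```bash
mkdir -p pics; cat > h.py <<'E'
import numpy as np, cv2
from workcell import ctrl
def look(name):
    d=ctrl.get_image(name); return d
def ray(d,u,v,z):
    R=cv2.Rodrigues(np.array(d["rvec"],float))[0]; t=np.array(d["tvec"],float).ravel()
    r=R.T@np.array([(u-d["cx"])/d["fx"],(v-d["cy"])/d["fy"],1]); c=-R.T@t
    return c+r*(z-c[2])/r[2]
def proj(d,P):
    R=cv2.Rodrigues(np.array(d["rvec"],float))[0]; t=np.array(d["tvec"],float).ravel()
    p=R@np.array(P,float)+t
    return np.array([d["fx"]*p[0]/p[2]+d["cx"],d["fy"]*p[1]/p[2]+d["cy"]])
E
python3 - <<'E'
from h import *
import pickle
for n in("top","scene"):
    d=look(n); cv2.imwrite(f"pics/{n}0.png",d["frame"]); pickle.dump(d,open(n+"0.pkl","wb"))
    R=cv2.Rodrigues(np.array(d["rvec"],float))[0]; print(n,-R.T@np.array(d["tvec"],float).ravel(),d["fx"])
o=ctrl.get_obs();print(o["t"],o["ee_pos"],o["orientation"],o["width"])
E
```

```text
top [ 319.04833088   82.30779141 1516.27651483] 625.0994544963827
scene [1035.98383958 -272.64531469  920.05065057] 507.52931310746925
0.1 [ 177.89076529 -598.65565563  241.00546578] [-3.10756933e+00 -4.51916226e-01  2.80340749e-04] 87.80474938710657
```

View pics/top0.png

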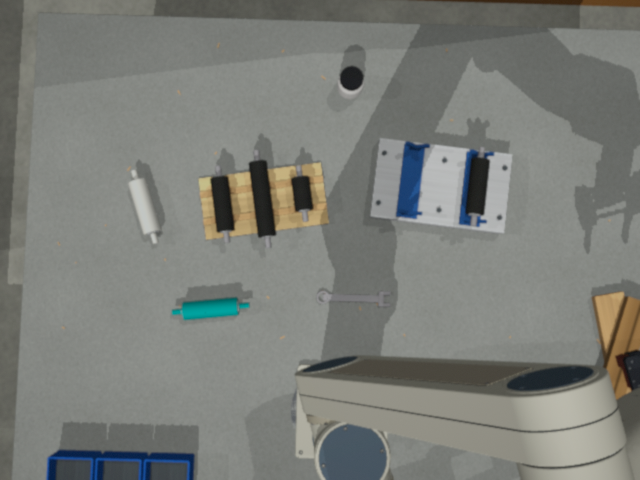

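View pics/scene0.png

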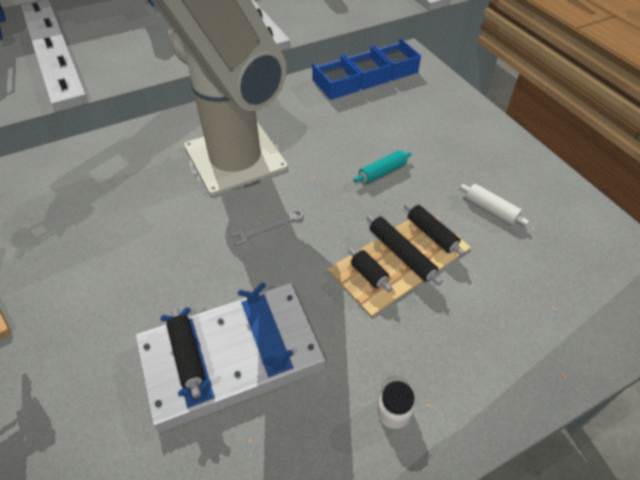

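The top view shows the rack with three black rollers: the mid one at about (222,204), the long one at (262,198) and the short one at (302,194). The fitted roller is at (478,187) and the empty blue brackets are around (411,180). In the scene view the same things are at (433,228) for the mid roller, (185,350) for the fitted roller and (268,332) for the empty brackets.

```bash
cat > m.py <<'E'
from h import *
import pickle
D={n:pickle.load(open(n+"0.pkl","rb")) for n in("top","scene")}
def black(d,u,v,z,w=60,thr=60):
    m=(d["frame"].max(2)<thr).astype(np.uint8)
    k=cv2.connectedComponents(m)[1]; l=k[v,u]
    c=cv2.findContours((k==l).astype(np.uint8),0,1)[0][0].reshape(-1,2)
    P=np.array([ray(d,a,b,z)[:2] for a,b in c],np.float32)
    return cv2.minAreaRect(P)
def ax(r):
    b=cv2.boxPoints(r); e=[b[1]-b[0],b[2]-b[1]]; a=max(e,key=np.linalg.norm); a=a/np.linalg.norm(a)
    return a if a[0]>0 else -a
if __name__=="__main__":
    T=D["top"]
    for n,u,v,z in(("mid",222,204,48),("long",262,198,48),("short",302,194,48),("fit",478,187,85)):
        r=black(T,u,v,z); a=ax(r); print("top",n,np.round(r[0],1),np.round(r[1],1),a.round(3))
    S=D["scene"]
    for n,u,v,z in(("mid",433,228,50),("fit",185,350,88)):
        r=black(S,u,v,z); a=ax(r); print("scene",n,np.round(r[0],1),np.round(r[1],1),a.round(3))
    a=cv2.resize(T["frame"][125:245,360:525],None,fx=4.8,fy=4.8,interpolation=2)
    cv2.imwrite("pics/seat_top.png",a)
    a=cv2.resize(S["frame"][270:420,130:335],None,fx=3.9,fy=3.9,interpolation=2)
    cv2.imwrite("pics/seat_scene.png",a)
E
python3 m.py
```

```text
top mid [485.4 297.3] [127.9  39.9] [0.987 0.164]
top long [501.  203.9] [179.4  40.3] [0.987 0.158]
top short [515.2 110.3] [77.8 40.2] [0.987 0.162]
top fit [ 541. -294.] [ 41.5 136.7] [ 0.995 -0.098]
scene mid [486.4 293.5] [140.3  47.6] [0.988 0.153]
scene fit [ 539.5 -294.3] [ 40.4 142.8] [ 0.995 -0.102]
```

View pics/seat_top.png

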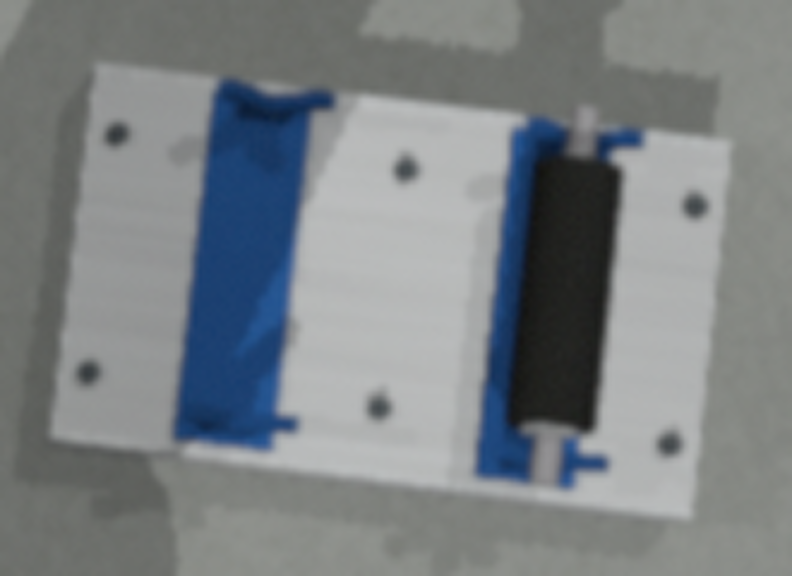

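View pics/seat_scene.png

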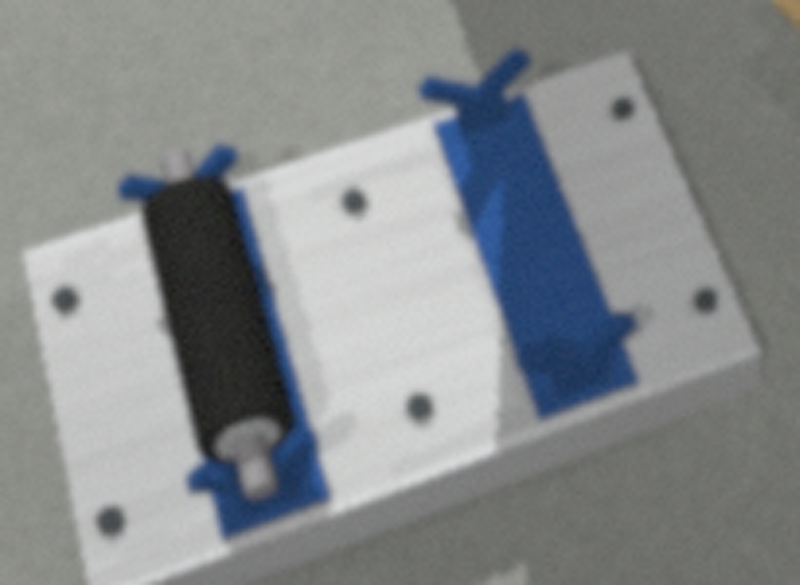

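```bash
cat > go.py <<'E'
from h import *
from scipy.spatial.transform import Rotation as Rn
def go(P,yaw):
    o=ctrl.get_obs(); R=Rn.from_rotvec(o["orientation"]).as_matrix()
    y=np.arctan2(R[1,0],R[0,0]); t=-(yaw-y)
    R2=R@Rn.from_rotvec([0,0,t]).as_matrix()
    print("t",round(o["t"],2),"pos",np.round(o["ee_pos"],1),"w",round(o["width"],1),"tilt",R[2,:].round(4),"turn",round(t,4),"then shift mm",np.round(R2.T@(np.array(P)-o["ee_pos"]),1))
E
python3 - <<'E'
from m import *
T,S=D["top"],D["scene"]
r=black(T,222,204,43); print("mid",r[0],ax(r)); 
r=black(T,478,187,80); a=ax(r); f=np.array(r[0]); p=np.array([-a[1],a[0]]); s=f+150*p; print("fit",f,"seat",s,a)
print("top px",proj(T,[*s,80]),"scene px",proj(S,[*s,80]))
ct=lambda u,v:(360+u/4.8,125+v/4.8)
cs=lambda u,v:(130+u/3.9,270+v/3.9)
for n,d,q,z in(("far R",T,ct(331,99),92),("near R",T,ct(297,425),92),("far sL",S,cs(430,88),91),("far sR",S,cs(520,60),91),("near sR",S,cs(632,322),91)):
    w=ray(d,*q,z)[:2]-s; print(n,"along",round(w@a,1),"across",round(w@p,1))
from go import go
go([480,-300,240],0.0); go([485,297,150],0.164)
E
```

```text
mid (485.99102783203125, 298.03582763671875) [0.98653567 0.1635464 ]
fit [ 541.77587891 -295.35787964] seat [ 556.46328545 -146.07867432] [ 0.9951947  -0.09791604]
top px [412.63082434 176.55747424] scene px [264.72534983 324.19381229]
far R along 74.0 across -27.3
near R along -84.3 across -29.3
far sL along -78.4 across -23.4
far sR along -77.5 across 23.2
near sR along 79.9 across 26.3
t 0.1 pos [ 177.9 -598.7  241. ] w 87.8 tilt [ 0.     -0.0013 -1.    ] turn 0.2888 then shift mm [ 302.1 -298.7    1.3]
t 0.1 pos [ 177.9 -598.7  241. ] w 87.8 tilt [ 0.     -0.0013 -1.    ] turn 0.1248 then shift mm [ 449.2 -833.4   92.1]
```

Request:
arm_command --jaw 1 --series '[{"linear": [0, 0, 0], "turn": 0.125}, {"linear": [0.034, -0.03, 0], "turn": 0}, {"linear": [0.034, -0.03, 0], "turn": 0}, {"linear": [0.034, -0.03, 0], "turn": 0}, {"linear": [0.034, -0.03, 0], "turn": 0}, {"linear": [0.034, -0.03, 0], "turn": 0}, {"linear": [0.034, -0.03, 0], "turn": 0}, {"linear": [0.034, -0.03, 0], "turn": 0}, {"linear": [0.034, -0.03, 0], "turn": 0}, {"linear": [0.034, -0.03, 0], "turn": 0}]'

```text
t: 1.1
ee_pos: [436.6, -281.1, 241.5]
orientation: [-3.131, -0.257, 0.0]
ft_force: [0.5, -0.6, -0.7]
width: 87.8
grasp_force: 0.0
```

Request:
arm_command --series '[{"linear": [0.015, -0.042, 0], "turn": 0}, {"linear": [0.015, -0.042, 0], "turn": 0}, {"linear": [0.015, -0.042, 0], "turn": 0}, {"linear": [0.015, -0.042, 0], "turn": 0}, {"linear": [0.015, -0.042, 0], "turn": 0}, {"linear": [0.015, -0.042, 0], "turn": 0}, {"linear": [0.015, -0.042, 0], "turn": 0}, {"linear": [0.015, -0.042, 0], "turn": 0}, {"linear": [0.015, -0.042, 0], "turn": 0}, {"linear": [0.008, -0.042, 0], "turn": 0}]'

```text
t: 2.1
ee_pos: [508.8, 156.9, 241.6]
orientation: [3.131, 0.257, 0.0]
ft_force: [0.9, -0.1, 0.1]
width: 87.8
grasp_force: 0.0
```

```bash
python3 -c "
from go import go
go([486,297.5,150],0.163)"
```

```text
t 2.1 pos [508.8 156.9 241.6] w 87.8 tilt [ 3.e-04  0.e+00 -1.e+00] turn 0.001 then shift mm [   0.3 -142.5   91.6]
```

Request:
arm_command --series '[{"linear": [0, -0.04, 0], "turn": 0}, {"linear": [0, -0.04, 0], "turn": 0}, {"linear": [0, -0.04, 0.02], "turn": 0}, {"linear": [0, -0.022, 0.03], "turn": 0}, {"linear": [0, 0, 0.03], "turn": 0}, {"linear": [0, 0, 0.012], "turn": 0}, {"linear": [0, 0, 0], "turn": 0}, {"linear": [0, 0, 0], "turn": 0}]'

```text
t: 2.9
ee_pos: [485.9, 294.7, 150.4]
orientation: [-3.131, -0.256, -0.001]
ft_force: [0.4, 1.3, 0.1]
width: 87.7
grasp_force: 0.0
```

```bash
python3 - <<'E'
from go import *
from h import *
go([486,297.5,43],0.163)
a=look("scene"); b=look("top")
A=cv2.resize(a["frame"][140:320,320:520],None,fx=2,fy=2); B=cv2.resize(b["frame"][120:300,160:360],None,fx=2,fy=2)
cv2.imwrite("pics/hov.png",np.hstack([A,B]))
E
```

```text
t 2.9 pos [485.9 294.7 150.4] w 87.7 tilt [ 5.e-04 -2.e-04 -1.e+00] turn 0.0001 then shift mm [  0.5  -2.7 107.4]
```

View pics/hov.png

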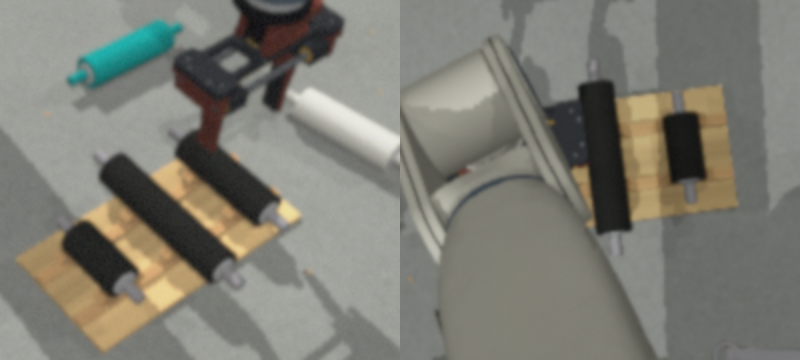

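The left half of the picture (scene view) shows the open fingers, tips at (210,140) and (272,100) in the crop, straddling the middle of the mid roller. The arm hides it in the top view. The position agrees with the measurement, so I descend.

Request:
arm_command --series '[{"linear": [0, -0.003, 0.015], "turn": 0}, {"linear": [0, 0, 0.02], "turn": 0}, {"linear": [0, 0, 0.02], "turn": 0}, {"linear": [0, 0, 0.02], "turn": 0}, {"linear": [0, 0, 0.02], "turn": 0}, {"linear": [0, 0, 0.012], "turn": 0}, {"linear": [0, 0, 0], "turn": 0}, {"linear": [0, 0, 0], "turn": 0}]'

```text
t: 3.8
ee_pos: [485.1, 298.0, 42.9]
orientation: [-3.131, -0.257, -0.0]
ft_force: [-0.5, 0.6, 0.5]
width: 87.8
grasp_force: 0.0
```

Request:
arm_command --jaw -1 --series '[{"linear": [0, 0, 0], "turn": 0}, {"linear": [0, 0, 0], "turn": 0}, {"linear": [0, 0, 0], "turn": 0}, {"linear": [0, 0, 0], "turn": 0}, {"linear": [0, 0, 0], "turn": 0}, {"linear": [0, 0, 0], "turn": 0}, {"linear": [0, 0, 0], "turn": 0}, {"linear": [0, 0, 0], "turn": 0}]'

```text
t: 4.6
ee_pos: [484.9, 297.8, 42.8]
orientation: [3.131, 0.257, -0.0]
ft_force: [0.8, -2.5, 1.7]
width: 43.8
grasp_force: 30.0
```

Gripped at 43.8 mm with 30 N. I lift it and carry it toward the seat.

Request:
arm_command --series '[{"linear": [0, 0, -0.015], "turn": 0}, {"linear": [0, 0, -0.03], "turn": 0}, {"linear": [0, 0, -0.035], "turn": 0}, {"linear": [0, 0, -0.035], "turn": 0}, {"linear": [0, 0, -0.03], "turn": 0}, {"linear": [0, 0, -0.012], "turn": 0}, {"linear": [0, 0, 0], "turn": 0.065}, {"linear": [0, 0, 0], "turn": 0.065}, {"linear": [0, 0, 0], "turn": 0.065}, {"linear": [0, 0, 0], "turn": 0.065}]'

```text
t: 5.6
ee_pos: [484.0, 297.6, 198.9]
orientation: [3.137, -0.155, -0.003]
ft_force: [-0.0, 0.2, -4.0]
width: 43.7
grasp_force: 30.0
```

```bash
python3 -c "
from go import *
go([554.5,-146,160],-0.098)
print(ctrl.get_obs()['ft_force'])"
```

```text
t 5.6 pos [484.  297.6 198.9] w 43.7 tilt [-0.0016  0.001  -1.    ] turn -0.0009 then shift mm [113.6 434.5  39.1]
[-0.00748643  0.21483711 -3.97798224]
```

Request:
arm_command --series '[{"linear": [0.006, 0.02, 0], "turn": 0}, {"linear": [0.012, 0.045, 0], "turn": 0}, {"linear": [0.012, 0.045, 0], "turn": 0}, {"linear": [0.012, 0.045, 0], "turn": 0}, {"linear": [0.012, 0.045, 0], "turn": 0}, {"linear": [0.012, 0.045, 0], "turn": 0}, {"linear": [0.012, 0.045, 0], "turn": 0}, {"linear": [0.012, 0.045, 0], "turn": 0}, {"linear": [0.012, 0.045, 0], "turn": 0}, {"linear": [0.01, 0.035, 0], "turn": 0}]'

```text
t: 6.6
ee_pos: [555.8, -128.2, 198.9]
orientation: [-3.138, 0.153, 0.002]
ft_force: [1.0, 1.8, -3.8]
width: 43.6
grasp_force: 30.0
```

Request:
arm_command --series '[{"linear": [0.002, 0.02, 0.015], "turn": 0}, {"linear": [0, 0, 0.025], "turn": 0}, {"linear": [0, 0, 0], "turn": 0}, {"linear": [0, 0, 0], "turn": 0}, {"linear": [0, 0, 0], "turn": 0}]'

```text
t: 7.1
ee_pos: [557.0, -145.5, 160.4]
orientation: [3.138, -0.15, 0.001]
ft_force: [0.0, -0.7, -2.4]
width: 43.4
grasp_force: 30.0
```

```bash
python3 - <<'E'
from go import *
from h import *
go([554.5,-146,80],-0.098)
a=look("scene"); b=look("top")
A=cv2.resize(a["frame"][220:420,130:330],None,fx=2,fy=2); B=cv2.resize(b["frame"][100:300,340:540],None,fx=2,fy=2)
cv2.imwrite("pics/seat1.png",np.hstack([A,B]))
E
```

```text
t 7.1 pos [ 557.  -145.5  160.4] w 43.4 tilt [ 8.e-04  0.e+00 -1.e+00] turn 0.0027 then shift mm [-2.5  0.7 80.4]
```

View pics/seat1.png

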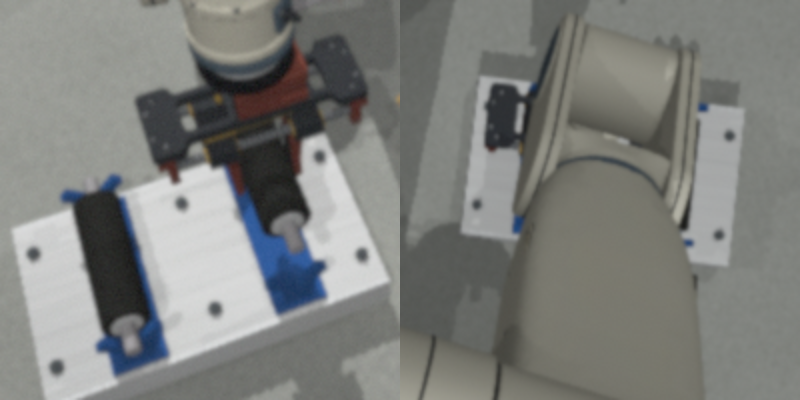

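The left half shows the held roller parallel to and above the empty brackets: its axle end is at crop (292,235), with the near vee below it at (295,275). It's lined up, so I lower it in steps.

Request:
arm_command --series '[{"linear": [-0.002, 0.0005, 0.015], "turn": 0}, {"linear": [0, 0, 0.015], "turn": 0}, {"linear": [0, 0, 0.015], "turn": 0}, {"linear": [0, 0, 0.01], "turn": 0}, {"linear": [0, 0, 0.008], "turn": 0}, {"linear": [0, 0, 0], "turn": 0}, {"linear": [0, 0, 0], "turn": 0}]'

```text
t: 7.9
ee_pos: [554.7, -146.3, 96.6]
orientation: [-3.138, 0.151, 0.0]
ft_force: [-0.3, -0.4, -3.6]
width: 43.5
grasp_force: 30.0
```

```bash
python3 - <<'E'
from go import *
from h import *
go([554.5,-146,80],-0.098)
a=look("scene")
print(proj(a,[556,-146,97]))
cv2.imwrite("pics/seat2.png",cv2.resize(a["frame"][270:420,130:330],None,fx=4,fy=4,interpolation=2))
E
```

```text
t 7.9 pos [ 554.7 -146.3   96.6] w 43.5 tilt [-1.e-04 -0.e+00 -1.e+00] turn 0.0018 then shift mm [-0.2 -0.3 16.6]
[263.83846997 319.35837034]
```

View pics/seat2.png

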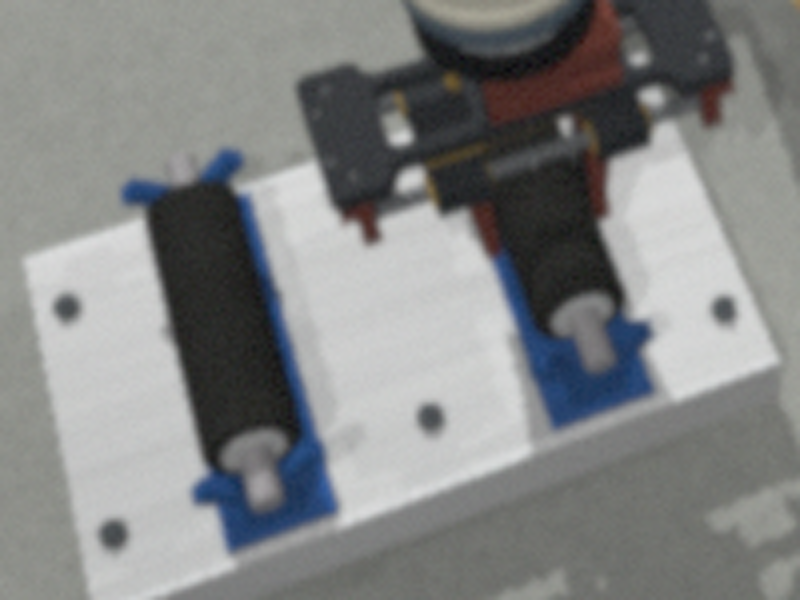

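The held roller's axle end is at crop (597,362) and the vee tip is at (645,330). After 17 mm more descent that matches the fitted roller's relation, axle end (265,500) to tip (315,445). I lower it into the vees.

Request:
arm_command --series '[{"linear": [0, 0, 0.005], "turn": 0}, {"linear": [0, 0, 0.004], "turn": 0}, {"linear": [0, 0, 0.003], "turn": 0}, {"linear": [0, 0, 0.002], "turn": 0}, {"linear": [0, 0, 0.001], "turn": 0}, {"linear": [0, 0, 0], "turn": 0}]'

```text
t: 8.55
ee_pos: [554.4, -146.3, 81.5]
orientation: [-3.138, 0.151, 0.0]
ft_force: [-0.9, -0.1, -3.6]
width: 43.0
grasp_force: 30.0
```

Request:
arm_command --series '[{"linear": [0, 0, 0.001], "turn": 0}, {"linear": [0, 0, 0], "turn": 0}, {"linear": [0, 0, 0], "turn": 0}]'

```text
t: 8.85
ee_pos: [554.6, -146.4, 80.8]
orientation: [3.138, -0.151, 0.0]
ft_force: [-0.3, -1.2, -3.8]
width: 43.2
grasp_force: 30.0
```

Request:
arm_command --series '[{"linear": [0, 0, 0.001], "turn": 0}, {"linear": [0, 0, 0.0005], "turn": 0}, {"linear": [0, 0, 0.0005], "turn": 0}, {"linear": [0, 0, 0], "turn": 0}, {"linear": [0, 0, 0], "turn": 0}]'

```text
t: 9.35
ee_pos: [554.9, -147.0, 79.8]
orientation: [3.137, -0.151, 0.002]
ft_force: [-3.7, -2.6, 7.1]
width: 43.7
grasp_force: 30.0
```

The vertical force rose by 11 N at the seated height of 79.8 mm, so the roller is bearing in the vees. I release and back off.

Request:
arm_command --jaw 1 --series '[{"linear": [0, 0, 0], "turn": 0}, {"linear": [0, 0, 0], "turn": 0}, {"linear": [0, 0, 0], "turn": 0}, {"linear": [0, 0, 0], "turn": 0}, {"linear": [0, 0, 0], "turn": 0}, {"linear": [0, 0, 0], "turn": 0}, {"linear": [0, 0, 0], "turn": 0}]'

```text
t: 10.05
ee_pos: [554.5, -146.3, 78.6]
orientation: [-3.138, 0.151, 0.0]
ft_force: [-0.0, 0.8, 0.1]
width: 87.5
grasp_force: 0.0
```

Request:
arm_command --series '[{"linear": [0, 0, -0.01], "turn": 0}, {"linear": [0, 0, -0.025], "turn": 0}, {"linear": [0, 0, -0.035], "turn": 0}, {"linear": [0, 0, -0.04], "turn": 0}, {"linear": [0, 0, -0.04], "turn": 0}, {"linear": [-0.04, -0.02, 0], "turn": 0}, {"linear": [-0.04, -0.04, 0], "turn": 0}, {"linear": [-0.02, -0.045, 0], "turn": 0}, {"linear": [0, -0.045, 0], "turn": 0}, {"linear": [0, -0.045, 0], "turn": 0}]'

```text
t: 11.05
ee_pos: [477.3, 53.8, 229.9]
orientation: [-3.138, 0.152, -0.002]
ft_force: [1.4, -0.3, -0.2]
width: 88.1
grasp_force: 0.0
```

Request:
arm_command --series '[{"linear": [0, -0.045, 0], "turn": 0}, {"linear": [0, -0.045, 0], "turn": 0}, {"linear": [0, -0.02, 0], "turn": 0}, {"linear": [0, 0, 0], "turn": 0}, {"linear": [0, 0, 0], "turn": 0}]'

```text
t: 11.55
ee_pos: [488.2, 161.8, 229.0]
orientation: [3.138, -0.149, 0.0]
ft_force: [0.6, 0.2, -0.5]
width: 87.9
grasp_force: 0.0
```

```bash
python3 - <<'E'
from go import *
from m import black,ax
from h import *
go([554.5,-146,80],-0.098)
a=look("scene"); b=look("top")
for z,u,v in((80,478,187),(80,412,177)):
    u,v
    try: r=black(b,u,v,z); print(r[0],r[1],ax(r))
    except Exception as e: print(e)
A=cv2.resize(a["frame"][220:420,130:330],None,fx=2,fy=2); B=cv2.resize(b["frame"][100:300,340:540],None,fx=2,fy=2)
cv2.imwrite("pics/end.png",np.hstack([A,B]))
E
```

```text
t 11.55 pos [488.2 161.8 229. ] w 87.9 tilt [ 1.e-04  3.e-04 -1.e+00] turn 0.0031 then shift mm [ 96.1 299.8 149.1]
(541.9342041015625, -295.2619934082031) (41.8749885559082, 137.50755310058594) [ 0.9951947  -0.09791631]
(557.5687255859375, -145.76385498046875) (41.13925552368164, 135.18568420410156) [ 0.99580234 -0.09152973]
```

View pics/end.png

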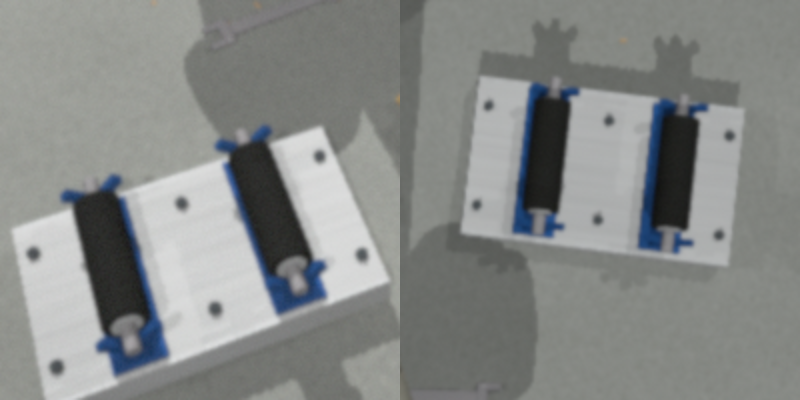

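Both rollers lie alike and parallel in their vees. The new one is at top-crop (547,155), measured (557.6, -145.8), within 1.2 mm of the seat estimate. I hand the job in.

```bash
python3 -c "
from workcell import ctrl
print(ctrl.close_job())"
```

```text
the job is handed in; nothing more can be done
None
```

The middle-length roller is seated in the empty brackets and released, the other two were left in the rack, and the job was handed in at about 11.6 s; no verdict came back.

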